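# Free the ratchet of the stoppering press and press the vial's stopper home

## Robot

A 7-joint arm with a two-finger parallel gripper is mounted at the origin on the work surface. World frame = base frame: x ahead of the robot, y to its left, z up, the work surface at z = 0. Lengths are in m, angles in degrees, forces in N, time in s.
With the tool pointing down it reaches from about 0.425 to 0.825 m from the base axis. Payload 3.6 kg.
Tool frame: the origin (TCP) lies where the fingers leave the gripper's body, on its centre line; the fingertips stand env.nose_length ahead of it and the grasp point (between the pads) lies 65 mm ahead of it (env.nose_length is the distance from the TCP to the fingertips, in m); z points along the fingers, y is the line along which they close (so a half turn about z gives the same grasp; the last joint's range is limited). The gripper opens to 93 mm and grips with 3 to 60 N. Pads are 15 mm wide; open, the fingers measure 128 mm over their backs; the gripper's body (75 mm by 188 mm) begins 65 mm behind the grasp point.
Start: joints at [68.554, 35.231, -0.722, 81.555, 0.464, 63.22, -2.315], TCP at [0.222, -0.611, 0.303] pointing down, gripper open.
Joint ranges: [-178.69, 178.69], [-17.37, 117.87], [-77.05, 75.6], [15.02, 138.74], [-78.02, 258.01], [0.78, 113.62], [-162.83, 162.83]. Speed limits (degrees/s): [159.86, 159.86, 180, 180, 180, 180, 180].

## Interface

Orientations are given as [roll, pitch, yaw] about the fixed x, y, z axes, in that order (R = Rz(yaw) Ry(pitch) Rx(roll)).
In Python, from workcell import env gives the robot as it stands. The module is installed in compiled form; this text tells all that it offers.
- The arm moves only by the shell command python3 -m inch 'ROWS' [OPENING]. ROWS is JSON, a list of rows, each a list of 2 entries, a list of its own where there are three numbers: the shift along the tool's x, y, z as a fraction of full scale, then the turn, a rotation vector about the tool's x, y, z as a fraction of full scale. In form: [[[tx, ty, tz], [wx, wy, wz]], ...]. A call has 1 to 5 rows; each row is the pose to reach, as a shift and turn from the pose commanded when the call began, along the tool's axes at that moment; what a row does not reach only later rows make up. Full scale, the value 1, is 120 mm for a shift and pi/2 rad for a turn. A row lasts 1/10 s, in which the tool goes at most 50 mm and 8.59 degrees, less where a joint would pass 70% of its speed; a pose out of reach is approached as far as the arm can. A call with a number of a shift or a turn outside -1 to 1 is refused whole. A call with a gripper value outside its range is refused whole. OPENING is the opening, from 0 (shut) to 1 (fully open), set as the call begins (- or left out, the last holds). The fingers move at their own pace and stop on an object; the grip force is fixed at half the most. Time passes only in rows, so rows that repeat a pose let the fingers close. It gives the time, the measured TCP pose, the force, the opening and the grip force at its end, in the units of the state.
- env.get_state(): the state, without advancing time (a new reading comes with each control period).
- env.capture(name): name is "side" or "top" or "wrist"; returns the picture (420x560x3 uint8, blue, green, red); there is no depth.
- env.camera_params(name): a dict with "vfov" (degrees; the focal length in pixels is half the picture's height over the tangent of half this angle, whatever the lens; pixels are square), "cx", "cy" (the principal point, pixels), "T" (4x4, takes a point from camera to world coordinates); the wrist camera has in their place "mount" (4x4, takes a point from camera to tool coordinates, whose origin is the TCP and whose axes are the flange's). Camera axes: x right, y down, z forward; pixel columns grow to the right and rows downward; lengths in m; the calibration is good to about 2 mm. The wrist camera is an equidistant fisheye: a pixel r from the principal point sees the ray r / f radians off the axis. A picture is of the moment at which its call begins: read the wrist's pose just before it. camera_params takes no time and is no camera call.
- env.sign_off(): hands the job in; it is judged then, once.
The state is a dict: "t": time; "q": joint angles; "dq": joint speeds; "effort": joint torques, N m; "tool_pos": TCP position; "tcp_rot": TCP orientation; "force": force on the tool from outside, world axes, zero at the start; "ft_torque": the same for the moment, N m; "gripper_width": opening from 0.0 (shut) to 1.0 (fully open); "grasp_force": force on a finger pad.
Only numpy, scipy, OpenCV 4.12 (cv2) and the standard library are available. Lean on these libraries where they do the work, as an engineer would, in place of code of your own. Each camera call takes 0.05 s, during which the arm holds its last target. There are 200 camera calls.

## Task

The hand press on the lab bench has its arm held up by a ratchet: press the orange tab at the back of the press all the way down so that its hook lets go of the teeth, then push the arm's black crossbar down as far as it goes, so that the red stopper sits fully home in the vial. Only press and push, do not lift the arm, and leave the glassware, jar, tool and tray around the press where they are. Finish with the hand clear of everything.

Things in the scene. Friction and masses are not known exactly. Their poses are not given: they have to be found in the camera images.
- press: the hand press, fixed to the bench: grey base plate 270 x 110 x 12 mm, blue cheeks up to 132 mm high, a glass vial standing in it. Origin on the bench under the press, z up; its x axis runs along the press from the crossbar end (-x) to the tab end (+x), its y axis is parallel to the arm's hinge
- hinge (a point): the axis of the press arm, between the blue cheeks, 20 mm towards +x from the press origin and 115 mm above the bench; the arm turns about the press's y axis here
- bar (a point): centre of the black rubber crossbar at the end of the press arm: a round bar of 24 mm diameter, 100 mm long along the press's y axis, yellow ends; push down on its top, 12 mm above this point. It lies 140 mm from the hinge axis and moves on that circle: about 22 to 27 degrees above the hinge at the start, 11.6 degrees below it (87 mm above the bench) when fully down
- tab (a point): middle of the upper face of the orange thumb tab behind the press, 36 mm along x, 38 mm wide, about 80 mm above the bench at the start. Pressed from above it swings down about 19 mm to its stop and moves less than 4 mm sideways; a force of about 4 N moves it, and it stays where it is left (stiff pivot)
- pawl (a joint): turn of the orange tab and its hook (rad): 0 hooked over the arm's teeth, 0.36 tab fully down against its stop; the hook is clear of the teeth above about 0.2
- press_arm (a joint): turn of the press arm (rad): 0 highest, grows as the arm goes down, 0.75 fully down at its stop. It starts between 0.10 and 0.20; while hooked the teeth stop it at 0.22 (they give a few hundredths if forced). The elevation of the crossbar above the hinge is 0.55 minus this value. The arm is stiff and stays where it is left; about 3 to 5 N on the crossbar moves it, about 10 N while it seats the stopper in the last 0.09 rad
- stopper (a joint): how far the red stopper has gone into the vial (m): 0 standing half out, 0.007 fully home (under the arm's white pad, 80 mm in front of the hinge)
- vial_amber: bystander: loose amber vial, 24 mm across, 54 mm tall, origin at the centre of its underside
- vial_clear: bystander: loose clear vial with a blue cap, 24 mm across, 54 mm tall, origin at the centre of its underside
- jar: bystander: loose white jar with a red cap, 50 mm across, 60 mm tall, origin at the centre of its underside
- beaker: bystander: loose glass beaker, 60 mm across, 75 mm tall, origin at the centre of its underside
- spatula: bystander: loose spatula with a blue handle lying on the bench, 170 mm long along its x, origin at its middle
- tray: bystander: loose aluminium tray 100 x 80 x 25 mm, origin at the centre of its underside

How it is judged:
By the outcome, as a careful person would: the job done as asked, in the order asked, and still so for the second after the job is handed in, with the robot touching nothing.
It also fails if it takes over 45 s, if anything falls off the work surface, if the arm or the gripper's body presses on something with over 40 N, if the wrist force passes 120 N, or if a joint passes its speed limit or range.

## Working session

There is one attempt and no reset: what is moved stays moved. The work goes in short steps, Python scripts to look and compute and a shell command to move; the robot and the scene stay as the last step left them, time stands still between calls to the robot, and variables do not carry over. Pictures are saved under pics/ and viewed, at most 10 in all, crops included, and the job is handed in when it is done.

```bash
mkdir -p pics; python3 - <<'E'
from workcell import env
import cv2
for n in("side","top"):
    cv2.imwrite(f"pics/{n}0.png",env.capture(n)); p=env.camera_params(n); print(n,p["vfov"],p["cx"],p["cy"],p["T"].tolist() if hasattr(p["T"],"tolist") else p["T"])
s=env.get_state(); print(s["t"],s["tool_pos"],s["tcp_rot"],s["force"],s["gripper_width"],env.nose_length)
E
```

```text
side 55.86886158914128 278.09461863276306 207.21697332389866 [[-0.7548175497141065, -0.39355059556385485, 0.5247555577361016, 0.06456433688802904], [-0.6556739964693802, 0.47525646900419183, -0.5867051210135622, 0.6437890389416231], [-0.0184953236647341, -0.7869238955585238, -0.6167728152257799, 0.6518572858238134], [0.0, 0.0, 0.0, 1.0]]
top 53.20645193884388 280.6901365296606 210.3243046540833 [[-0.010372971739710928, -0.9960795819009668, 0.08785139712766216, 0.3820663887381743], [-0.9999458395982859, 0.010407375124211422, -6.643119146933602e-05, 0.13577583546125577], [-0.0008481316916696803, -0.0878473281495743, -0.99613358923872, 1.304075807567458], [0.0, 0.0, 0.0, 1.0]]
0.1 [ 0.22136726 -0.61060269  0.30171216] [-1.79869238e+02  2.32564088e-03  1.99302022e+01] [-0.20359762  0.3722116   0.53947344] 0.9993205388274594 0.0841
```

View pics/side0.png

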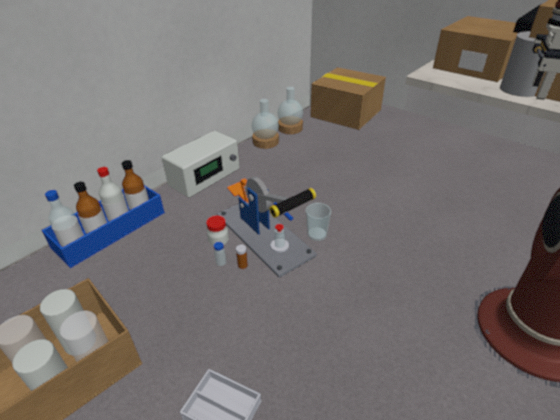

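View pics/top0.png

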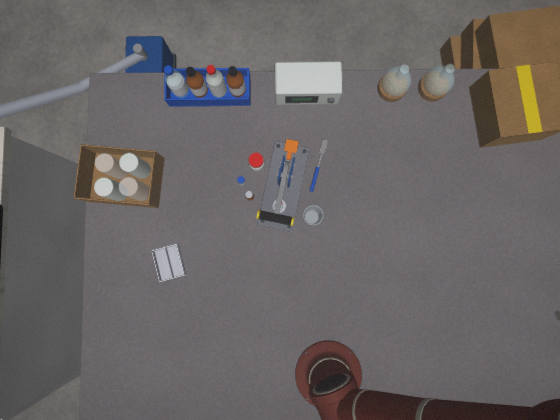

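The press is seen at about (284,185) in the top view and (265,220) in the side view, with the crossbar end towards the robot. The jar and vials are on its left, the spatula and beaker on its right. Next I'll enlarge both views.

```bash
python3 - <<'E'
import cv2
a=cv2.imread("pics/top0.png")[130:240,230:340]; b=cv2.imread("pics/side0.png")[165:280,195:345]
cv2.imwrite("pics/c1.png",cv2.resize(a,None,fx=5,fy=5,interpolation=2)); cv2.imwrite("pics/c2.png",cv2.resize(b,None,fx=5,fy=5,interpolation=2))
E
```

```text
(no output)
```

View pics/c1.png

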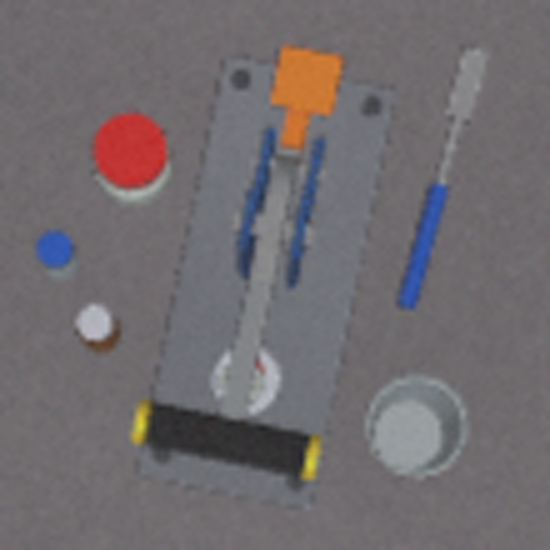

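View pics/c2.png

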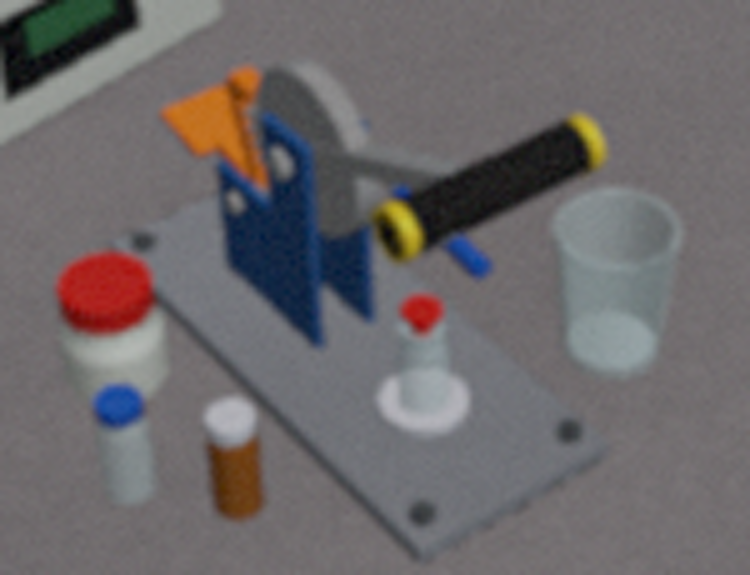

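Top crop: the tab centre is at about (307,81), the bar ends at (142,424) and (312,457), and the base corners at (222,58), (395,88), (312,508) and (138,475). Side crop: the bar ends are at (400,230) and (590,140), the tab middle is near (205,120).

```bash
cat > h.py <<'E'
import numpy as np
from workcell import env
def ray(n,crop):
    o={"top":(230,130),"side":(195,165)}[n]; u,v=[o[i]+(crop[i]+.5)/5-.5 for i in(0,1)]
    p=env.camera_params(n); T=np.array(p["T"]); f=210/np.tan(np.radians(p["vfov"]/2))
    d=T[:3,:3]@[(u-p["cx"])/f,(v-p["cy"])/f,1]; return T[:3,3],d
def atz(n,c,z):
    o,d=ray(n,c); return o+d*(z-o[2])/d[2]
def tri(ct,cs):
    o1,d1=ray("top",ct);o2,d2=ray("side",cs)
    s=np.linalg.lstsq(np.c_[d1,-d2],o2-o1,rcond=None)[0]; a=o1+d1*s[0];b=o2+d2*s[1]; return (a+b)/2,np.linalg.norm(a-b)
E
python3 - <<'E'
from h import *
np.set_printoptions(precision=4,suppress=True)
C=np.array([atz("top",c,.012) for c in[(222,58),(395,88),(312,508),(138,475)]])
print(C.mean(0),[np.linalg.norm(C[i]-C[i-1]).round(3) for i in range(4)])
x=(C[0]+C[1]-C[2]-C[3])[:2]; yaw=np.arctan2(x[1],x[0]); print("yaw",np.degrees(yaw)); 
ux=np.array([np.cos(yaw),np.sin(yaw)]); uy=np.array([-ux[1],ux[0]])
e1,r1=tri((142,424),(400,230));e2,r2=tri((312,457),(590,140));b=(e1+e2)/2;print("bar",e1,r1,e2,r2,b,np.linalg.norm(e1-e2))
t,r=tri((307,81),(205,120));print("tab",t,r, atz("top",(307,81),.08))
o=C.mean(0)[:2]
S=np.array([atz("side",c,.012) for c in[(420,553),(605,450)]]);print("side corners",S,C[3],C[2])
for n,p in(("bar",b),("tab",t),("jar",atz("top",(130,150),.06)),("clear",atz("top",(55,250),.054)),("amb",atz("top",(95,322),.054)),("beak",atz("top",(416,425),.075)),("spat",atz("top",(440,180),.005))):
    print(n,(p[:2]-o)@ux,(p[:2]-o)@uy,p)
print("R",np.hypot(*o))
E
```

```text
[0.5729 0.1277 0.012 ] [np.float64(0.267), np.float64(0.11), np.float64(0.268), np.float64(0.109)]
yaw -11.806346787757283
bar [0.4721 0.1977 0.1702] 0.0011932451071826468 [0.4518 0.1048 0.1711] 0.0021384024963996516 [0.4619 0.1513 0.1706] 0.09512957914799197
tab [0.6853 0.1047 0.0751] 0.005251973457168404 [0.6821 0.1031 0.08  ]
side corners [[0.4528 0.2132 0.012 ]
 [0.4293 0.1123 0.012 ]] [0.4526 0.2086 0.012 ] [0.4311 0.1015 0.012 ]
bar -0.11342305243076423 0.00038984786965268767 [0.4619 0.1513 0.1706]
tab 0.11479372687144111 0.0005096115912135028 [0.6853 0.1047 0.0751]
jar 0.05469026738072052 0.09516996646085488 [0.6459 0.2096 0.06  ]
clear -0.012825395199039078 0.12790660764474834 [0.5865 0.2555 0.054 ]
amb -0.050950382198238886 0.0954783495892891 [0.5425 0.2316 0.054 ]
beak -0.07634010991351606 -0.10406067414924185 [0.4769 0.0414 0.075 ]
spat 0.08452408747031359 -0.09401392189928703 [0.6364 0.0184 0.005 ]
R 0.5869284724952587
```

Base dimensions, bar height (an elevation of about 23°) and bar length match the given sizes. The plan is to shut the fingers, line tool y up with the press's y axis, travel high to above the tab and press. Then the same on the bar.

```bash
cat > togo.py <<'E'
import sys,numpy as np
from scipy.spatial.transform import Rotation as R
from workcell import env
# usage: togo x y ztip : remaining shift in tool units, turn to yaw -11.8
s=env.get_state(); r=R.from_euler("xyz",s["tcp_rot"],degrees=True)
p=np.array([float(a) for a in sys.argv[1:4]])+[0,0,env.nose_length]
g=R.from_euler("xyz",[180,0,-11.8],degrees=True)
print("t",round(s["t"],2),"tip",(s["tool_pos"]-[0,0,env.nose_length]).round(4),"F",np.round(s["force"],1),"rot",np.round(s["tcp_rot"],1))
print("shift",(r.inv().apply(p-s["tool_pos"])/.12).round(3),"turn",((r.inv()*g).as_rotvec()/(np.pi/2)).round(3))
E
python3 -m inch '[[[0.25,-0.19,0],[0,0,0.09]],[[0.5,-0.38,0],[0,0,0.18]],[[0.75,-0.57,0],[0,0,0.27]],[[1,-0.76,0],[0,0,0.352]],[[1,-0.76,0],[0,0,0.352]]]' 0
python3 togo.py 0.686 0.1025 0.22
```

```text
t: 0.6
tool_pos: [0.3084, -0.4787, 0.3023]
tcp_rot: [-179.7, -0.1, -11.2]
force: [0.8, -0.4, -0.4]
gripper_width: 0.617
grasp_force: 0.0
t 0.6 tip [ 0.3084 -0.4787  0.2182] F [ 0.8 -0.4 -0.4] rot [-1.797e+02 -1.000e-01 -1.120e+01]
shift [ 2.142 -5.364  0.018] turn [-0.004 -0.001  0.006]
```

```bash
R='';
python3 -m inch '[[[0.13,-0.33,0],[0,0,0]],[[0.26,-0.66,0],[0,0,0]],[[0.4,-1,0],[0,0,0]]]' >/dev/null
python3 -m inch '[[[0.13,-0.33,0],[0,0,0]],[[0.26,-0.66,0],[0,0,0]],[[0.4,-1,0],[0,0,0]]]' >/dev/null
python3 -m inch '[[[0.13,-0.33,0],[0,0,0]],[[0.26,-0.66,0],[0,0,0]],[[0.4,-1,0],[0,0,0]]]' >/dev/null
python3 -m inch '[[[0.13,-0.33,0],[0,0,0]],[[0.26,-0.66,0],[0,0,0]],[[0.4,-1,0],[0,0,0]]]' >/dev/null
python3 -m inch '[[[0.13,-0.33,0],[0,0,0]],[[0.26,-0.66,0],[0,0,0]],[[0.4,-1,0],[0,0,0]],[[0.4,-1,0],[0,0,0]],[[0.4,-1,0],[0,0,0]]]'
python3 togo.py 0.686 0.1025 0.22
```

```text
t: 2.3
tool_pos: [0.6605, 0.0547, 0.3016]
tcp_rot: [179.9, 0.1, -11.6]
force: [-0.2, -1.0, -0.1]
gripper_width: 0.007
grasp_force: 0.0
t 2.3 tip [0.6605 0.0547 0.2175] F [-0.2 -1.  -0.1] rot [ 1.799e+02  1.000e-01 -1.160e+01]
shift [ 0.128 -0.433 -0.021] turn [0.001 0.001 0.002]
```

```bash

python3 -m inch '[[[0.065,-0.21,0],[0,0,0]],[[0.128,-0.43,0],[0,0,0]],[[0.128,-0.43,0.3],[0,0,0]],[[0.128,-0.43,0.6],[0,0,0]],[[0.128,-0.43,0.85],[0,0,0]]]' >/dev/null
python3 -m inch '[[[0,0,0],[0,0,0]],[[0,0,0],[0,0,0]]]'
python3 togo.py 0.686 0.1025 0.082
python3 - <<'E'
from workcell import env
import cv2,numpy as np
a=env.capture("side")[120:280,175:345]; b=env.capture("wrist")
cv2.imwrite("pics/p1.png",np.hstack([cv2.resize(a,None,fx=2.35,fy=2.35,interpolation=2)[:376],cv2.resize(b,(500,376))[:,:400]]))
E
```

```text
t: 3.0
tool_pos: [0.6861, 0.0994, 0.2013]
tcp_rot: [179.9, -0.0, -11.9]
force: [1.2, -0.2, 0.2]
gripper_width: 0.009
grasp_force: 0.0
t 3.0 tip [0.6861 0.0994 0.1172] F [ 1.2 -0.2  0.2] rot [179.9  -0.  -11.9]
shift [-0.006 -0.026  0.293] turn [ 0.001 -0.    -0.001]
```

View pics/p1.png

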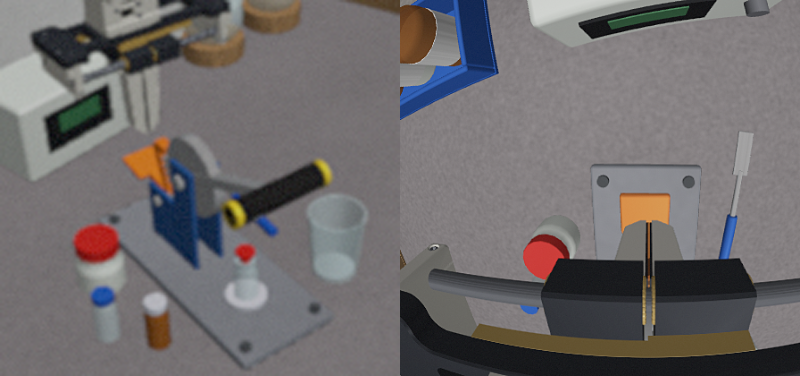

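The shut fingers stand centred over the orange tab: in the wrist half of the picture, fingertips at (650,225) and the tab at (645,210). I'll press down in steps and watch the force.

```bash

python3 -m inch '[[[0,-0.026,0.15],[0,0,0]],[[0,-0.026,0.25],[0,0,0]],[[0,-0.026,0.3],[0,0,0]],[[0,-0.026,0.34],[0,0,0]],[[0,-0.026,0.34],[0,0,0]]]'
python3 -m inch '[[[0,0,0.03],[0,0,0]],[[0,0,0.06],[0,0,0]],[[0,0,0.06],[0,0,0]]]'
python3 togo.py 0.686 0.1025 0.059
```

```text
t: 3.6
tool_pos: [0.6873, 0.1043, 0.1605]
tcp_rot: [-180.0, -0.1, -11.8]
force: [-0.7, 0.2, -0.2]
gripper_width: 0.002
grasp_force: 0.0
t: 3.9
tool_pos: [0.6876, 0.1043, 0.1532]
tcp_rot: [-180.0, -0.2, -11.8]
force: [1.4, -0.3, 3.0]
gripper_width: 0.001
grasp_force: 1.2
t 3.9 tip [0.6876 0.1043 0.0691] F [ 1.4 -0.3  3. ] rot [-180.    -0.2  -11.8]
shift [-0.01   0.017  0.084] turn [-0.    -0.002  0.   ]
```

```bash

python3 -m inch '[[[0,0,0.03],[0,0,0]],[[0,0,0.06],[0,0,0]],[[0,0,0.06],[0,0,0]]]'
python3 -m inch '[[[0,0,0.02],[0,0,0]],[[0,0,0.04],[0,0,0]],[[0,0,0.04],[0,0,0]]]'
```

```text
t: 4.2
tool_pos: [0.6875, 0.1043, 0.1462]
tcp_rot: [-180.0, -0.1, -11.8]
force: [2.0, -0.0, 4.9]
gripper_width: 0.008
grasp_force: 2.6
t: 4.5
tool_pos: [0.6876, 0.1043, 0.1453]
tcp_rot: [-179.9, -0.2, -11.8]
force: [-3.5, -2.2, 19.6]
gripper_width: 0.009
grasp_force: 9.9
```

The tab is against its stop: the tip is at 61 mm, about 19 mm down from the start, and the force jumped to 20 N. I'll retreat up and go over the bar.

```bash

python3 -m inch '[[[0,0,-0.25],[0,0,0]],[[0,0,-0.6],[0,0,0]],[[0,0,-1],[0,0,0]],[[0,0,-1],[0,0,0]]]' >/dev/null
python3 -m inch '[[[0,0,-0.33],[0,0,0]],[[-0.3,0,-0.33],[0,0,0]],[[-0.65,0,-0.33],[0,0,0]],[[-1,0,-0.33],[0,0,0]],[[-1,0,-0.33],[0,0,0]]]'
python3 togo.py 0.459 0.1519 0.195
python3 - <<'E'
from workcell import env
import cv2
a=env.capture("side")[160:290,175:345]
cv2.imwrite("pics/p2.png",cv2.resize(a,None,fx=4.5,fy=4.5,interpolation=2))
E
```

```text
t: 5.4
tool_pos: [0.561, 0.1313, 0.2977]
tcp_rot: [179.9, 0.8, -11.4]
force: [1.6, 0.5, 0.9]
gripper_width: 0.006
grasp_force: 0.0
t 5.4 tip [0.561  0.1313 0.2136] F [1.6 0.5 0.9] rot [179.9   0.8 -11.4]
shift [-0.865  0.     0.167] turn [0.002 0.009 0.004]
```

View pics/p2.png

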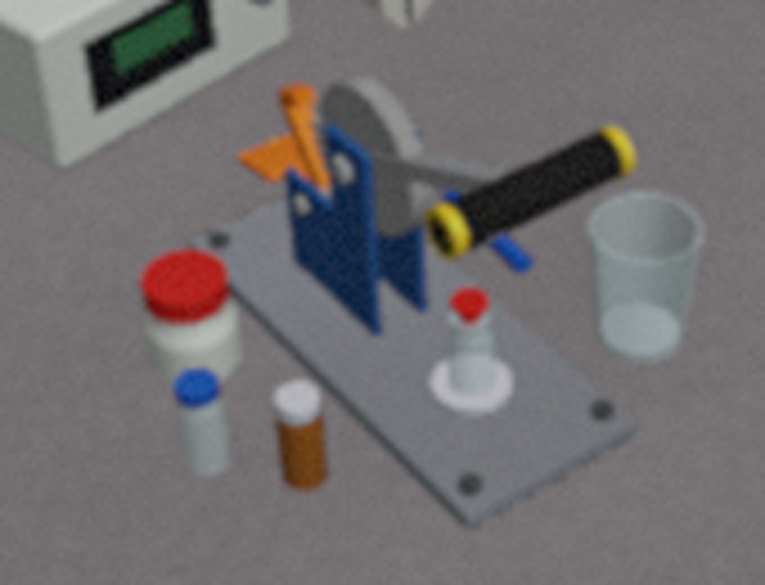

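The tab is down (about (265,158)), the hook at (298,95) is tilted clear of the toothed disc and the arm is still up. Now the bar.

```bash

python3 -m inch '[[[-0.3,0,0],[0,0,0]],[[-0.6,0,0],[0,0,0]],[[-0.865,0,0],[0,0,0]],[[-0.865,0,0],[0,0,0]],[[-0.865,0,0.15],[0,0,0]]]' >/dev/null
python3 -m inch '[[[0,0,0],[0,0,0]],[[0,0,0],[0,0,0]]]'
python3 togo.py 0.459 0.1519 0.182
```

```text
t: 6.15
tool_pos: [0.4684, 0.1498, 0.2819]
tcp_rot: [180.0, 0.0, -11.8]
force: [0.5, 0.3, 0.6]
gripper_width: 0.009
grasp_force: 0.0
t 6.15 tip [0.4684 0.1498 0.1978] F [0.5 0.3 0.6] rot [180.    0.  -11.8]
shift [-0.08  -0.001  0.132] turn [ 0.001  0.    -0.   ]
```

```bash

python3 -m inch '[[[-0.08,0,0],[0,0,0]],[[-0.08,0,0.06],[0,0,0]],[[-0.08,0,0.13],[0,0,0]],[[-0.08,0,0.13],[0,0,0]]]'
python3 togo.py 0.457 0.1523 0.165
```

```text
t: 6.55
tool_pos: [0.4579, 0.1521, 0.2659]
tcp_rot: [180.0, 0.1, -11.7]
force: [0.7, 0.9, -0.1]
gripper_width: 0.008
grasp_force: 0.0
t 6.55 tip [0.4579 0.1521 0.1818] F [ 0.7  0.9 -0.1] rot [ 1.80e+02  1.00e-01 -1.17e+01]
shift [-0.007  0.     0.14 ] turn [0.    0.001 0.001]
```

```bash

python3 -m inch '[[[-0.01,0,0.05],[0,0,0]],[[-0.02,0,0.1],[0,0,0]],[[-0.03,0,0.15],[0,0,0]],[[-0.035,0,0.2],[0,0,0]],[[-0.04,0,0.25],[0,0,0]]]'
python3 -m inch '[[[-0.01,0,0.05],[0,0,0]],[[-0.015,0,0.1],[0,0,0]],[[-0.02,0,0.15],[0,0,0]],[[-0.02,0,0.2],[0,0,0]],[[-0.02,0,0.2],[0,0,0]]]'
python3 togo.py 0.4537 0.153 0.099
```

```text
t: 7.05
tool_pos: [0.4521, 0.1535, 0.2365]
tcp_rot: [180.0, 0.2, -11.7]
force: [-2.6, 0.5, 4.9]
gripper_width: 0.003
grasp_force: 2.3
t: 7.55
tool_pos: [0.4516, 0.1534, 0.2119]
tcp_rot: [180.0, -0.0, -11.8]
force: [0.2, -1.1, 0.9]
gripper_width: 0.001
grasp_force: 0.0
t 7.55 tip [0.4516 0.1534 0.1278] F [ 0.2 -1.1  0.9] rot [180.   -0.  -11.8]
shift [ 0.018 -0.001  0.24 ] turn [ 0.    -0.001  0.001]
```

```bash

python3 -m inch '[[[0,0,0.05],[0,0,0]],[[0.005,0,0.1],[0,0,0]],[[0.01,0,0.15],[0,0,0]],[[0.01,0,0.18],[0,0,0]],[[0.01,0,0.18],[0,0,0]]]'
python3 -m inch '[[[0.005,0,0.03],[0,0,0]],[[0.008,0,0.06],[0,0,0]],[[0.008,0,0.06],[0,0,0]],[[0.008,0,0.06],[0,0,0]]]'
python3 togo.py 0.4537 0.153 0.098
```

```text
t: 8.05
tool_pos: [0.4523, 0.1534, 0.1907]
tcp_rot: [-180.0, 0.0, -11.7]
force: [-1.6, -0.3, 2.0]
gripper_width: 0.007
grasp_force: 1.1
t: 8.45
tool_pos: [0.453, 0.1533, 0.1837]
tcp_rot: [-180.0, 0.0, -11.7]
force: [-2.4, 1.3, 3.3]
gripper_width: 0.003
grasp_force: 1.8
t 8.45 tip [0.453  0.1533 0.0996] F [-2.4  1.3  3.3] rot [-180.     0.   -11.7]
shift [0.006 0.001 0.014] turn [-0.     0.     0.001]
```

```bash

python3 -m inch '[[[0,0,0.02],[0,0,0]],[[0,0,0.03],[0,0,0]],[[0,0,0.03],[0,0,0]]]'
python3 -m inch '[[[0,0,0.02],[0,0,0]],[[0,0,0.03],[0,0,0]],[[0,0,0.03],[0,0,0]]]'
```

```text
t: 8.75
tool_pos: [0.453, 0.1533, 0.1828]
tcp_rot: [-180.0, -0.0, -11.7]
force: [-7.3, -1.2, 25.4]
gripper_width: 0.006
grasp_force: 12.4
t: 9.05
tool_pos: [0.453, 0.1532, 0.1823]
tcp_rot: [-179.9, -0.1, -11.8]
force: [-13.4, -2.8, 50.6]
gripper_width: 0.005
grasp_force: 24.9
```

It has hit a hard stop: the tip is at 98 mm against an expected 99, and the force rose to 50 N. I'll retreat up and check.

```bash

python3 -m inch '[[[0,0,-0.06],[0,0,0]],[[0,0,-0.3],[0,0,0]],[[0,0,-0.65],[0,0,0]],[[0,0,-1],[0,0,0]],[[0,0,-1],[0,0,0]]]' >/dev/null
python3 -m inch '[[[0,0.35,-0.1],[0,0,0]],[[0,0.7,-0.1],[0,0,0]],[[0,1,-0.1],[0,0,0]],[[0,1,-0.1],[0,0,0]],[[0,1,-0.1],[0,0,0]]]'
python3 - <<'E'
from workcell import env
import cv2,numpy as np
a=env.capture("side")[160:290,175:345]; b=env.capture("top")[130:240,230:340]
cv2.imwrite("pics/p3.png",np.hstack([cv2.resize(a,(520,398),interpolation=2),cv2.resize(b,(275,398),interpolation=2)]))
E
```

```text
t: 10.05
tool_pos: [0.4289, 0.0348, 0.3081]
tcp_rot: [180.0, -0.0, -11.9]
force: [-0.1, -0.1, 0.4]
gripper_width: 0.008
grasp_force: 0.0
```

View pics/p3.png

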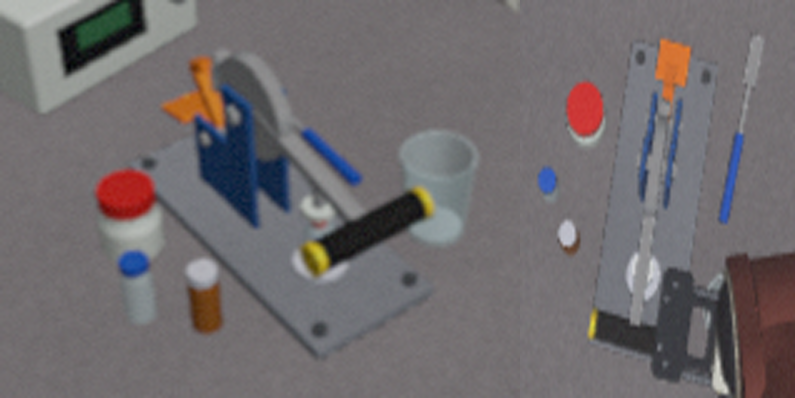

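The crossbar is fully down at (365,230), with the white pad on the stopper at (318,210). The tab is still down, nothing around the press has moved, and the hand is high and clear.

```bash
python3 -c "
from workcell import env
print(env.sign_off())"
```

```text
the job is handed in; nothing more can be done
None
```

I pressed the tab down to its stop, then pushed the crossbar down to its stop to seat the stopper. The final pictures show the arm down on the stopper, nothing around the press visibly moved and the hand clear; I handed the job in at about 10 s, and no verdict was returned.

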